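# Release the board carrier of a click-stop inspection turntable

## Task

Turn the inspection turntable by its crank, click by click, until the white line on the disc rests at the red zero mark on the base. Then take the red screwdriver and push its blade straight into the round hole in the front of the blue latch box, tripping the hidden spring catch so that the board carrier springs right out, and lay the screwdriver back down on the bench, clear of the turntable. Leave the lens, the loupe and the bottle beside it where they stand.

Things in the scene. Friction and masses are not known exactly. Their poses are not given: they have to be found in the camera images.
- base: fixed aluminium base plate 190 x 190 x 12 mm with a grey casing (168 mm diameter, top 20 mm above the bench) that carries the turntable; origin at the centre of its underside on the bench, on the turning axis; z up; its -x side carries the red zero mark and is the operator's side
- zero_mark (a point): red zero mark on the rim of the casing, 78 mm from the turning axis towards the base's -x, 20 mm above the bench
- turntable (a joint): angle of the turntable about the upright axis through the base's origin, rad, positive anticlockwise seen from above; 0 when the white line is at the red mark; a sprung ball clicks into a stop every 0.524 rad (30 degrees), pulls it to the nearest stop and holds it with about 0.2 N m; turns from -2.6 to 0.9, so it can be turned past zero; starts 2 to 4 clicks on the negative side. Disc 144 mm diameter, top 34 mm above the bench
- index_line (a point): white line on the front rim of the disc, 70 mm from the turning axis, 34 mm above the bench; turns with the disc
- crank_knob (a point): middle of the upright black crank knob (18 mm diameter, from 80 to 110 mm above the bench, on a 10 mm steel post) that stands on the disc 60.5 mm from the turning axis; push it round from above (up to about 5 N); on the turntable it lies at (8, 60) mm, with the white line at (-70, 0)
- release_hole (a point): mouth of the round hole, 11 mm diameter, in the front of the blue latch box (38 mm wide, roof 76 mm above the bench), 56 mm above the bench, at (-42, 10) mm on the turntable; its x axis points straight in. The catch plate lies 30 mm behind the mouth and covers the whole hole; pushed 4 to 6 mm further, with a force that rises from 3 to about 12 N, it frees the carrier; go no deeper than 43 mm
- carrier (a joint): travel of the board carrier in m: about 0 when latched, 0.032 when fully out; sprung (about 5 N), comes out towards the turntable's front (-x) by itself when the catch is tripped; pushing it back would latch it again
- carrier_lip (a point): black pull lip on the front of the aluminium carrier (53 mm wide, with a green circuit board), beside the latch box on its right seen from the front, 51 mm above the bench
- red_screwdriver: red screwdriver lying flat, 167 mm long; origin at mid-length on the underside (its axis runs 12 mm above); +x points to the handle's end: handle from x = -2 to +84 mm, 24 mm wide and high (grips like a square bar), shank and blade 6 mm thick from x = -2 to -83 mm; 0.05 to 0.1 kg; lies with the blade pointing away from the robot
- blade_tip (a point): tip of the screwdriver's blade, on its axis, at x = -82.5 mm of the screwdriver
- handle_mid (a point): middle of the red handle, on the screwdriver's axis, at x = +41 mm of the screwdriver
- spare_lens: bystander: black barrel lens standing upright, 34 mm diameter, 76 mm tall; origin under its centre
- flux_bottle: bystander: brown dropper bottle standing upright, 33 mm diameter, 92 mm tall; origin under its centre
- loupe: bystander: black eye loupe, 37 mm diameter, 28 mm tall; origin under its centre

How it is judged:
By the outcome, as a careful person would: the job done as asked, in the order asked, and still so for the second after the job is handed in, with the robot touching nothing.
It also fails if it takes over 69 s, if anything falls off the work surface, if the arm or the gripper's body presses on something with over 40 N, if the wrist force passes 120 N, or if a joint passes its speed limit or range.

## Robot

A 7-joint arm with a two-finger parallel gripper is mounted at the origin on a cart in front of the work surface, level with it; the furniture and walls round the work are solid. World frame = base frame: x ahead of the robot, y to its left, z up, the work surface at z = 0. Lengths are in m, angles in rad, forces in N, time in s.
With the tool pointing down it reaches from about 0.4 to 0.875 m from the base axis. Payload 6.5 kg.
Tool frame: the origin (TCP) lies on the centre line of the jaws, within the pads' length; the fingertips stand 17 mm ahead of it and the grasp point (between the pads) lies 2 mm behind it; z points along the fingers, y is the line along which they close (so a half turn about z gives the same grasp; the last joint's range is limited). The gripper opens to 85 mm and grips with 20 to 120 N. Pads are 22 mm wide; open, the fingers measure 114 mm over their backs; the gripper's body (76 mm by 85 mm) begins 54 mm behind the grasp point. The pads swing forward as they close: fully open they stand 13 mm farther back than shut.
Start: joints at [1.25, 0.536, -0.004, 1.538, 0.003, 1.067, -0.071], TCP at [0.164, -0.629, 0.248] pointing down, gripper open.
Joint ranges: [-2.7, 2.7], [-0.37, 2.16], [-1.27, 1.26], [0.24, 2.4], [-1.31, 4.45], [0.19, 1.91], [-2.76, 2.76]. Speed limits (rad/s): [2.39, 2.39, 3.14, 3.14, 3.14, 3.14, 3.14].

## Interface

Orientations are given as a rotation vector (axis times angle).
In Python, from bench import * gives the robot as it stands. Calls block until the motion is done:
- move_to(position, orientation): joint-space move of the TCP to a pose.
- move_straight(position, speed=0.15, attitude=None, contact_N=None): straight line of the TCP; attitude=None keeps the orientation; speed is the mean speed in m/s. With contact_N (N) it stops when the force on the tool has changed by that much, and returns True; else False.
- set_joints(angles): joint-space move.
- release() and grab(grasp_force=None): open the fingers fully, or close them until they stop; grasp_force is the grip in N (None keeps the last).
- sleep(seconds).
- solve_ik(position, orientation): joint angles nearest the present ones, or None.
- get_image(name): name is "side" or "top"; returns the picture (420x560x3 uint8, blue, green, red); there is no depth.
- calibration(name): a dict with "mtx" (3x3 intrinsics, pixels), "k1" (the pictures are not rectified: a ray, as slopes to the right and down, at radius r is drawn at 1 + k1 r^2 times it, then the intrinsics apply), "cam_to_world" (4x4, takes a point from camera to world coordinates). Camera axes: x right, y up, looking along -z (the intrinsics and any distortion apply to the point x, -y, -z); pixel columns grow to the right and rows downward; lengths in m; the calibration is good to about 2 mm. A picture is of the moment at which its call begins. calibration takes no time and is no camera call.
A pose or a line that the arm cannot do raises PlanningError and nothing moves.
- job_done(): hands the job in; it is judged then, once.
Readings, each from a call of its own:
- current_time_s(): time.
- current_qpos(): joint angles.
- current_joint_velocities(): joint speeds.
- current_tau(): joint torques, N m.
- current_ee_pos(): TCP position.
- current_eef_rot(): TCP orientation.
- current_force(): force on the tool from outside, world axes, zero at the start.
- current_ft_torque(): the same for the moment, N m.
- current_finger_gap(): finger opening in m.
- current_grip_force(): force on a finger pad.
Only numpy, scipy, OpenCV 4.12 (cv2) and the standard library are available. Lean on these libraries where they do the work, as an engineer would, in place of code of your own. Each camera call takes 0.05 s, during which the arm holds its last target. There are 200 camera calls.

## Working session

There is one attempt and no reset: what is moved stays moved. The work goes in short steps, each a Python script; the robot and the scene stay as the last script left them, time stands still between calls to the robot, and variables do not carry over. Pictures are saved under pics/ and viewed, at most 10 in all, crops included, and the job is handed in when it is done.

```bash
mkdir -p pics; python3 - <<'E'
from bench import *
import cv2
for n in("top","side"):
    cv2.imwrite(f"pics/{n}0.png",cv2.resize(get_image(n),(784,588),interpolation=cv2.INTER_CUBIC)); c=calibration(n); print(c["mtx"],c["k1"],c["cam_to_world"])
print(current_eef_rot(),current_time_s())
E
```

```text
[[481.91211005   0.         284.28060276]
 [  0.         481.91211005 215.74808349]
 [  0.           0.           1.        ]] -0.08425854558795705 [[-0.0062571   0.9966135  -0.08199016  0.47393973]
 [-0.99988442 -0.0050993   0.01432308  0.04681277]
 [ 0.01385648  0.0820703   0.99653021  1.32200769]
 [ 0.          0.          0.          1.        ]]
[[462.90998115   0.         275.9701151 ]
 [  0.         462.90998115 210.89261679]
 [  0.           0.           1.        ]] -0.10857588248275563 [[-0.45259868  0.6924388  -0.56185669 -0.0162046 ]
 [-0.8916264  -0.34257189  0.29605213  0.34955354]
 [ 0.01252167  0.63495906  0.7724443   0.90157566]
 [ 0.          0.          0.          1.        ]]
[-3.11457779e+00 -3.99042687e-01  4.71199451e-04] 0.1
```

View pics/top0.png

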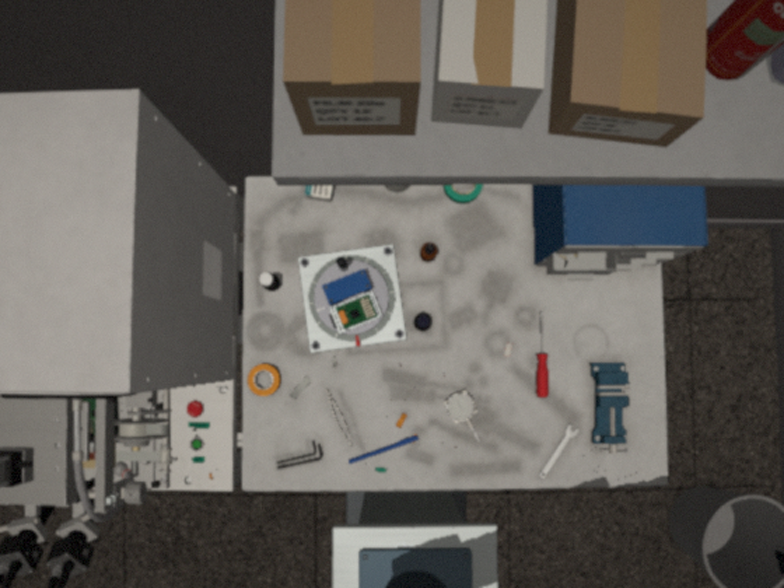

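View pics/side0.png

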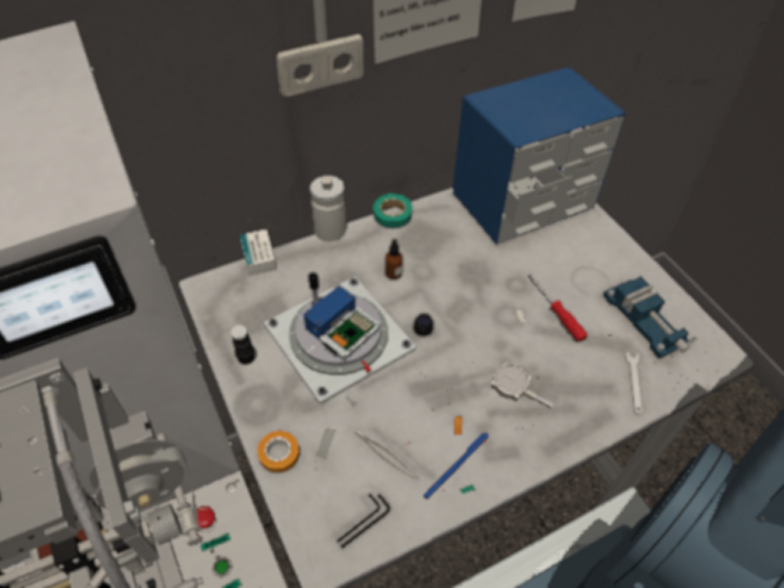

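The top view shows the base at about (352,298), the red mark at (358,341), the knob at (343,262) and the screwdriver at (542,355), with its blade pointing away from the robot. The side view agrees. I'll enlarge both.

```bash
cat > h.py <<'E'
from bench import *
import numpy as np, cv2
from scipy.spatial.transform import Rotation as R
def ray(n,u,v):
    c=calibration(n);K=c["mtx"];T=c["cam_to_world"]
    k=np.array([c["k1"],0,0,0,0])
    x,y=cv2.undistortPoints(np.array([[[u,v]]],float),K,k)[0,0]
    return T[:3,3],T[:3,:3]@np.array([x,-y,-1])
def at(n,u,v,z):
    o,d=ray(n,u,v); return o+d*(z-o[2])/d[2]
def pix(n,p):
    c=calibration(n);T=c["cam_to_world"];q=T[:3,:3].T@(np.asarray(p)-T[:3,3])
    return cv2.projectPoints(np.array([[q[0],-q[1],-q[2]]]),np.zeros(3),np.zeros(3),c["mtx"],np.array([c["k1"],0,0,0,0]))[0].ravel()
def crop(n,x,y,w,h,s,img=None):
    i=get_image(n) if img is None else img
    return cv2.resize(i[y:y+h,x:x+w],None,fx=s,fy=s,interpolation=cv2.INTER_CUBIC)
E
python3 - <<'E'
from h import *
t=get_image("top");s=get_image("side")
a=crop("top",207,170,90,85,6,t);b=crop("top",370,220,30,65,6,t)
o=np.zeros((510,740,3),np.uint8);o[:,:540]=a;o[:390,550:730]=b
cv2.imwrite("pics/c1.png",o)
a=crop("side",185,185,115,100,5,s);b=crop("side",370,190,55,60,4,s)
o=np.zeros((500,800,3),np.uint8);o[:,:575]=a;o[:240,578:798]=b
cv2.imwrite("pics/c2.png",o)
E
```

```text
(no output)
```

View pics/c1.png

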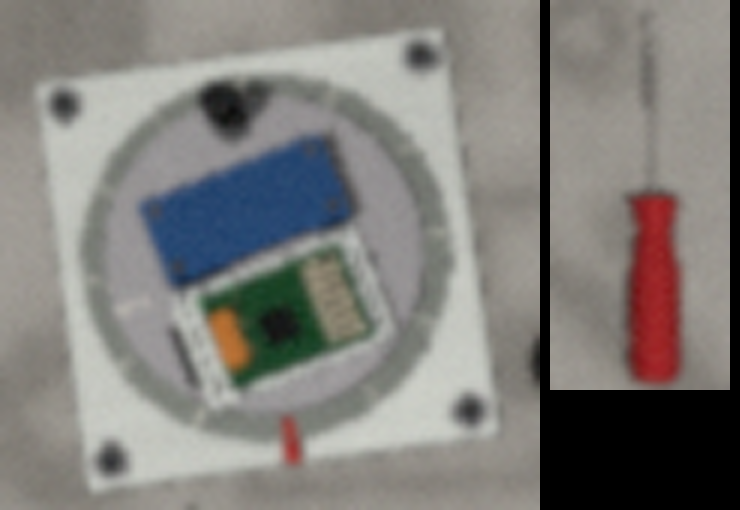

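View pics/c2.png

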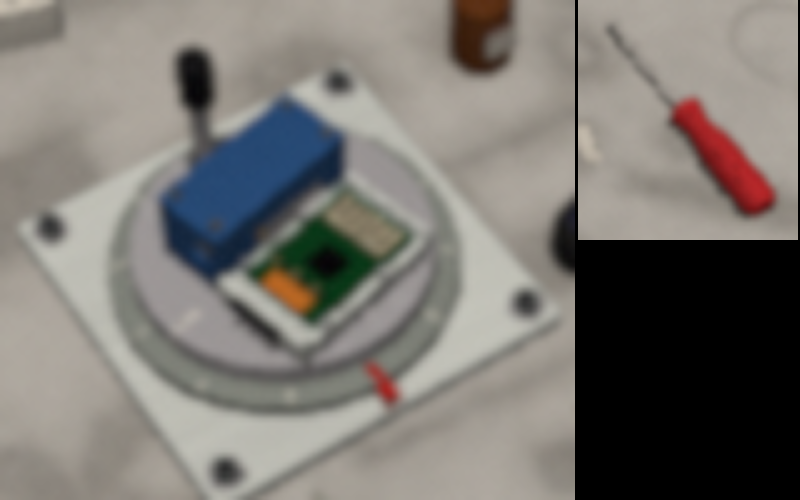

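```bash
python3 - <<'E'
from h import *
C=lambda a,b,z:at("top",207+a/6,170+b/6,z)
S=lambda a,b,z:at("side",185+a/5,185+b/5,z)
p=[C(*q,.012) for q in((38,85),(440,32),(495,435),(92,490))];c=np.mean(p,0);print("top c",c)
s=[C(*q,.012) for q in((64,105),(420,55),(469,410),(111,460))];print("screws",np.mean(s,0))
s2=[S(*q,.012) for q in((50,228),(338,82),(526,303),(226,472))];print("side screws",np.mean(s2,0))
for s_ in (s,s2): 
    pass
print("yaw x axis", [np.degrees(np.arctan2(*(v[1::-1]))) for v in (p[0]-p[3],p[1]-p[2],s[0]-s[3],s[1]-s[2],s2[1]-s2[2],s2[0]-s2[3])])
print("red",C(290,428,.02)-c, S(375,372,.02)-np.mean(s2,0))
for l,cc in ((C(130,304,.034),c),(S(188,320,.034),np.mean(s2,0))): v=l-cc;print("line",v,np.hypot(*v[:2]),np.degrees(np.arctan2(v[1],v[0])))
b=lambda a,b_,z:at("top",370+(a-550)/6,220+b_/6,z)
d=lambda a,b_,z:at("side",370+(a-578)/4,190+b_/4,z)
for t,h in((b(645,12,.012),b(656,382,.012)),(d(610,25,.012),d(765,203,.012))): print("drv",t,h,np.linalg.norm(t-h),np.degrees(np.arctan2(*(t-h)[1::-1])))
E
```

```text
top c [0.58911227 0.11775903 0.012     ]
screws [0.59035882 0.11785492 0.012     ]
side screws [0.59240087 0.11845883 0.012     ]
yaw x axis [np.float64(7.855844050213854), np.float64(7.373862342476793), np.float64(7.766790925394873), np.float64(7.497563852455021), np.float64(7.400311770595499), np.float64(7.732378952597911)]
red [-0.07692529 -0.01110366  0.008     ] [-0.07846759 -0.00970343  0.008     ]
line [-0.02165738  0.05959809  0.022     ] 0.06341115670486619 109.97066652760896
line [-0.02373919  0.05809351  0.022     ] 0.06275670767673416 112.22676817051209
drv [ 0.56308722 -0.25052191  0.012     ] [ 0.39494724 -0.2520519   0.012     ] 0.168146946517109 0.5213460091808821
drv [ 0.557768  -0.2493086  0.012    ] [ 0.39846728 -0.25208668  0.012     ] 0.1593249450167782 0.9990912465377562
```

The turntable sits at about -77°, 7.6° base yaw. I'll check the knob position and plan the crank arc.

```bash
cat >> h.py <<'E'
c0=np.array([.5905,.118,0]); yaw=np.radians(7.6)
def loc(x,y,z,th=0.):   # turntable coords -> world
    a=yaw+th; return c0+np.array([x*np.cos(a)-y*np.sin(a),x*np.sin(a)+y*np.cos(a),z])
def down(phi): # tool z down, tool x pointing at yaw phi, y = phi-90
    return (R.from_euler('z',phi)*R.from_euler('x',np.pi)).as_rotvec()
E
python3 - <<'E'
from h import *
th=np.radians(-77)
k=loc(8,60,.11,th);print(k,"pred crop",(pix("top",k)-[207,170])*6,(pix("side",k)-[185,185])*5)
for off in(0,180):
    for t in(-77,-40,0,3):
        a=np.radians(t+off)+yaw+np.arctan2(60,8)
        print(off,t,solve_ik(loc(8,60,.1,np.radians(t)),down(a)))
E
```

```text
[59.56880533 13.74002262  0.11      ] pred crop [ 55772.62407522 230989.05604495] [-1525.42428377 -1710.97452108]
0 -77 None
0 -40 None
0 0 None
0 3 None
180 -77 None
180 -40 None
180 0 None
180 3 None
```

```bash
sed -i 's|a=yaw+th; return|x,y=x/1e3,y/1e3; a=yaw+th; return|' h.py
python3 - <<'E'
from h import *
th=np.radians(-77)
k=loc(8,60,.11,th);print(k,"pred crop",(pix("top",k)-[207,170])*6,(pix("side",k)-[185,185])*5)
for off in(0,180):
    for t in(-77,-40,0,3):
        a=np.radians(t+off)+yaw+np.arctan2(60,8)
        q=solve_ik(loc(8,60,.1,np.radians(t)),down(a));print(off,t,None if q is None else np.round(q,2))
E
```

```text
[0.64947831 0.13162202 0.11      ] pred crop [220.71521453  96.94017679] [197.5666123   56.86053806]
0 -77 [ 0.    0.77 -0.41  1.58  0.37  0.87 -1.88]
0 -40 [ 0.09  0.8  -0.62  1.6   0.55  0.92 -1.43]
0 0 [ 0.13  0.79 -0.72  1.69  0.64  0.9  -0.85]
0 3 [ 0.12  0.78 -0.71  1.7   0.63  0.9  -0.8 ]
180 -77 [ 0.23  0.88 -0.78  1.56  0.7   1.    1.04]
180 -40 [ 0.33  1.01 -1.08  1.59  0.96  1.15  1.46]
180 0 [ 0.32  0.97 -1.08  1.68  0.95  1.11  2.09]
180 3 [ 0.33  0.97 -1.08  1.69  0.95  1.1   2.14]
```

```bash
python3 - <<'E'
from h import *
def pose(t,z=.1): return loc(8,60,z,np.radians(t)),down(np.radians(t)+yaw+np.arctan2(60,8))
p,o=pose(-77,.2); move_to(p,o)
p,o=pose(-77); move_straight(p,.15)
grab(25); print(current_finger_gap(),current_force(),current_time_s())
for t in np.linspace(-77,0,8)[1:]:
    p,o=pose(t); move_straight(p,.06,attitude=o); print(round(t),np.round(current_force(),1),np.round(current_ee_pos()-p,4))
release(); sleep(.3)
p,o=pose(0,.2); move_straight(p,.2)
print(current_time_s())
t=get_image("top");s=get_image("side")
a=crop("top",207,170,90,85,4,t);b=crop("side",185,185,115,100,3,s)
O=np.zeros((340,710,3),np.uint8);O[:,:360]=a;O[:300,364:709]=b;cv2.imwrite("pics/c3.png",O)
E
```

```text
0.017178524458544446 [-0.66577162 -1.11328806  3.35276688] 4.8
-66 [-0.7  3.5  3.7] [0.0001 0.0014 0.0004]
-55 [2.4 1.6 3. ] [ 0.0011 -0.0002  0.0004]
-44 [4.3 1.7 4. ] [ 0.0012 -0.0004  0.0004]
-33 [-1.3  3.4  7.2] [-0.0007  0.001   0.0003]
-22 [3.6 2.7 4.8] [ 0.0008 -0.0002  0.0003]
-11 [2.3 0.4 4.9] [ 0.0003 -0.0002  0.0003]
0 [4.  2.3 4.2] [ 0.0013 -0.0005  0.0003]
8.8083
```

View pics/c3.png

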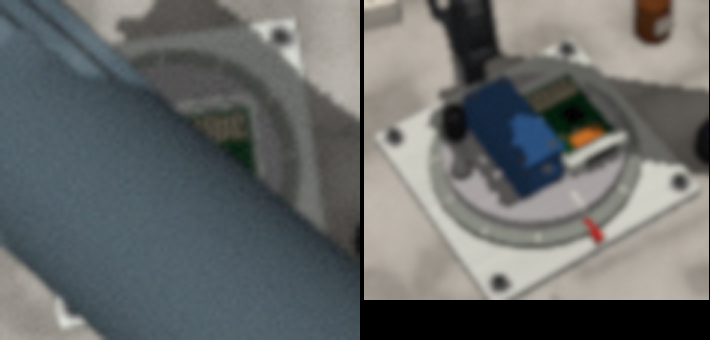

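The side crop shows the white line at (575,198) pointing to the red mark at (590,228), so it's at zero. I'll measure that properly once the arm is clear. Next I pick up the screwdriver.

```bash
python3 - <<'E'
from h import *
g=np.array([.479-.030,-.2513,.020]); 
hole=loc(-42,10,.064); d=np.array([np.cos(yaw),np.sin(yaw),0])
for off in(0,np.pi):
    for p,o in((g,down(.013+off)),(hole-d*.145,down(yaw+off)),(hole-d*.07,down(yaw+off))):
        q=solve_ik(p,o);print(off,None if q is None else np.round(q,2))
off=0
p=g+[0,0,.15]
for off in(0,np.pi):
    try: move_to(p,down(.013+off)); break
    except PlanningError as e: print(e)
t=get_image("top");s=get_image("side")
a=crop("top",207,170,90,85,5,t);b=crop("side",215,210,70,75,5,s)
O=np.zeros((425,800,3),np.uint8);O[:,:450]=a;O[:375,450:800]=b;cv2.imwrite("pics/c4.png",O)
move_straight(g,.15); grab(80); print(current_finger_gap(),current_force(),off,current_time_s())
move_straight(g+[0,0,.12],.15)
print(current_finger_gap(),current_time_s())
E
```

```text
0 [ 0.78  0.73 -0.45  1.99  0.59  0.55 -1.65]
0 [ 0.07  0.55 -0.51  2.22  0.56  0.5  -2.32]
0 [ 0.08  0.63 -0.51  2.04  0.53  0.6  -2.23]
3.141592653589793 [ 1.17  0.99 -1.02  1.97  1.12  0.91  1.12]
3.141592653589793 [ 0.53  0.84 -1.13  2.2   1.08  0.86  0.39]
3.141592653589793 [ 0.5   0.92 -1.12  2.02  1.07  0.96  0.5 ]
0.0219675167956025 [-1.66399504 -0.0786714   5.50998008] 0 12.4167
0.02218183929540538 13.3667
```

View pics/c4.png

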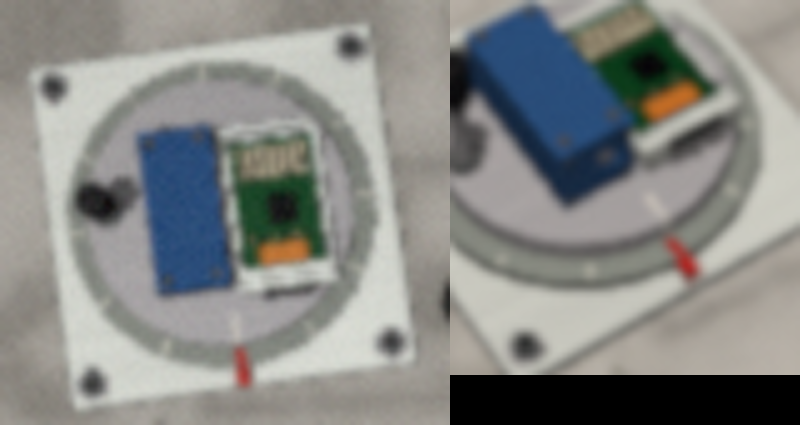

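The line is at (236,322) and the red mark at (242,360), so they're aligned. The hole shows at about (606,157) in the side crop. I'll check these numerically and move to the standoff.

```bash
python3 - <<'E'
from h import *
C=lambda a,b,z:at("top",207+a/5,170+b/5,z)
v=C(236,322,.034)-c0;print("line ang rel",np.degrees(np.arctan2(v[1],v[0])-yaw)%360-180)
r=[C(*q,.076) for q in((138,133),(215,126),(232,285),(158,295))]
print("box yaws",[np.degrees(np.arctan2(*(e[1::-1]))) for e in (r[0]-r[3],r[1]-r[2])],"front mid",(r[2]+r[3])/2,"pred",loc(-42,10,.076))
print("hole pix pred crop",[(pix("side",loc(-42,10,.056))-[215,210])*5+[450,0]], "seen plane",at("side",246.2,241.4,.056),loc(-42,10,.056))
hole=loc(-42,10,.064); d=np.array([np.cos(yaw),np.sin(yaw),0])
app=hole-d*(.1125+.022)
move_to(app+[0,0,.08],down(yaw)); move_straight(app,.12)
print(current_ee_pos()-app,current_force(),current_time_s())
t=get_image("top");s=get_image("side")
a=crop("top",215,190,65,80,6,t);b=crop("side",215,210,70,85,5.8,s)
O=np.zeros((500,800,3),np.uint8);O[:480,:390]=a;h,w=b.shape[:2];O[:h,392:392+w]=b[:500];cv2.imwrite("pics/c5.png",O)
E
```

```text
line ang rel 0.8977015087584164
box yaws [np.float64(7.119523063517627), np.float64(6.039581118709932)] front mid [0.54515034 0.12817242 0.076     ] pred [0.54754638 0.12235739 0.076     ]
hole pix pred crop [array([614.0111324 , 157.66583639])] seen plane [0.5494741  0.12542446 0.056     ] [0.54754638 0.12235739 0.056     ]
[3.80689416e-04 4.49952242e-05 3.42485330e-04] [ 0.0164396  -0.69494068 -1.62044815] 15.525
```

View pics/c5.png

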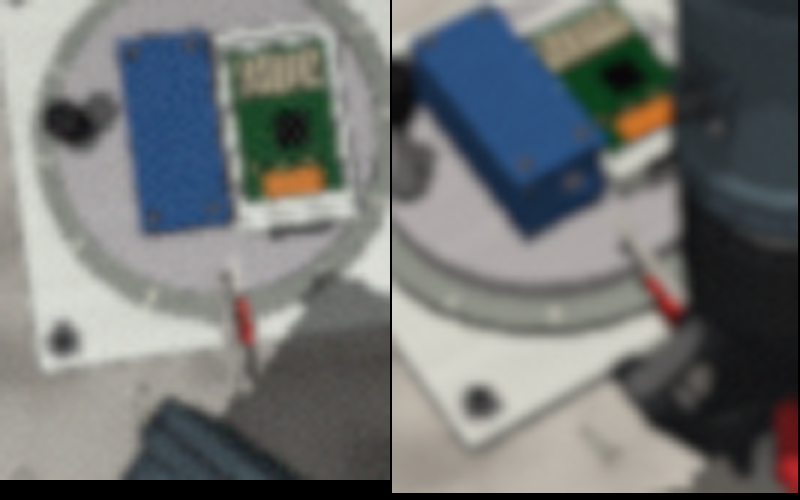

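The shank is hard to tell from the white line and the red mark here. I'll compute where the tip and hole should project and enlarge.

```bash
python3 - <<'E'
from h import *
p=current_ee_pos();d=np.array([np.cos(yaw),np.sin(yaw),0])
tip=p+d*.1125-[0,0,.008]; hole=loc(-42,10,.056)
def avg(n): return np.mean([get_image(n).astype(float) for _ in range(6)],0).clip(0,255).astype(np.uint8)
t=avg("top");s=avg("side")
a=crop("top",232,220,36,55,10,t);b=crop("side",235,230,42,55,10,s)
for n,o in(("top",(232,220)),("side",(235,230))): print(n,"tip",(pix(n,tip)-o)*10+5,"hole",(pix(n,hole)-o)*10+5,"shank base",(pix(n,tip-d*.08)-o)*10+5)
O=np.zeros((550,790,3),np.uint8);O[:,:360]=a;O[:,370:]=b;cv2.imwrite("pics/c6.png",cv2.convertScaleAbs(O,alpha=1.5,beta=0))
E
```

```text
top tip [182.7259988  160.45096668] hole [172.08463206  80.10334088] shank base [223.59671724 463.50126934]
side tip [184.45288469 183.67703468] hole [133.0222648  120.33167277] shank base [387.76340566 439.57153429]
```

View pics/c6.png

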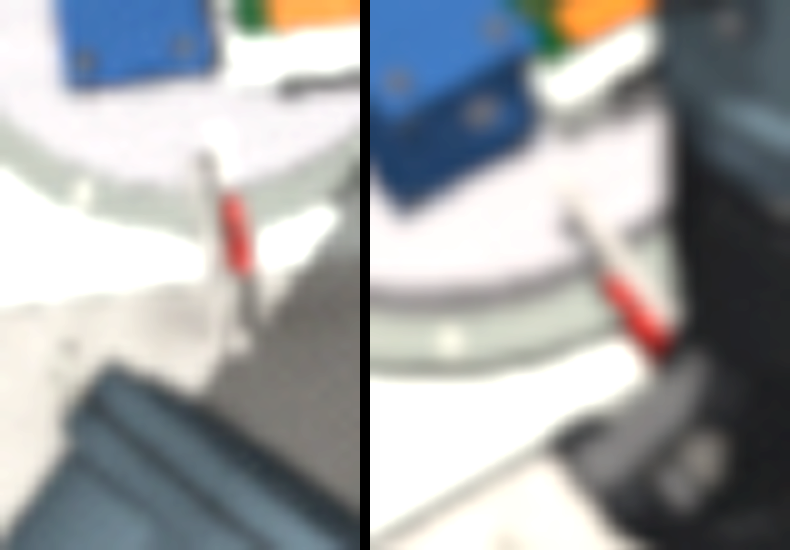

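The shank runs from the tip at (205,150) in the top crop, and the tip is at (200,205) in the side half. The hole is at (113,115) in the side half. I'll triangulate the tip and hole.

```bash
python3 - <<'E'
from h import *
d=np.array([np.cos(yaw),np.sin(yaw),0]);n=np.array([-d[1],d[0],0])
T=lambda a,b:ray("top",232+(a-5)/10,220+(b-5)/10); S=lambda a,b:ray("side",235+(a-5)/10,230+(b-5)/10)
def tri(r1,r2):
    A=np.stack([r1[1],-r2[1]],1);x=np.linalg.lstsq(A,r2[0]-r1[0],rcond=None)[0]
    a,b=r1[0]+x[0]*r1[1],r2[0]+x[1]*r2[1];return (a+b)/2,a-b
L=lambda p:(np.array([(p-c0)@d,(p-c0)@n,p[2]])*1e3).round(1)
t,g=tri(T(205,150),S(200,205));tip=current_ee_pos()+d*.1125-[0,0,.008];print("tip",L(t),"gap",g*1e3,"pred",L(tip),"tcp",L(current_ee_pos()))
o,v=S(113,115);
for x in(-40,-42,-44): print("hole",L(o+v*((x/1e3-(o-c0)@d)/(v@d))))
for q in((68,90),(215,73)): o,v=T(*q);print("roof corner",L(o+v*((.076-o[2])/v[2])))
for q in((405-370,212),(532-370,128),(375-370,150),(527-370,62)): o,v=S(*q);print("side face corner",L(o+v*((-.042-(o-c0)@d)/(v@d))))
E
```

```text
tip [-60.6   4.6  40.7] gap [-0.00222541 -0.00403383 -0.00031018] pred [-64.  10.  56.] tcp [-176.5   10.    64. ]
hole [-40.   13.9  58.8]
hole [-42.  15.  62.]
hole [-44.   16.1  65.1]
roof corner [-42.2  36.   76. ]
roof corner [-43.   -2.3  76. ]
side face corner [-42.   36.7  41.4]
side face corner [-42.    2.6  47.3]
side face corner [-42.   42.6  70.3]
side face corner [-42.    3.   72.8]
```

The tip may be confused with the white line behind it. I'll difference this view against the pre-grasp pictures to isolate the shank.

```bash
python3 - <<'E'
from h import *
bg=cv2.imread("pics/c4.png")
bt=cv2.resize(bg[:425,:450],(90,85),interpolation=cv2.INTER_AREA).astype(float)   # top 207,170
bs=cv2.resize(bg[:375,450:800],(70,75),interpolation=cv2.INTER_AREA).astype(float) # side 215,210
def avg(n): return np.mean([get_image(n).astype(float) for _ in range(6)],0)
t=avg("top")[170:255,207:297];s=avg("side")[210:285,215:285]
np.save("t.npy",t);np.save("s.npy",s)
def d(a,b): return (128+1.5*(a-b)).clip(0,255).astype(np.uint8)
dt=d(t,bt)[45:85,25:60];ds=d(s,bs)[10:75,15:65]
A=cv2.resize(dt,None,fx=9,fy=9,interpolation=cv2.INTER_CUBIC);B=cv2.resize(ds,None,fx=9,fy=9,interpolation=cv2.INTER_CUBIC)
O=np.zeros((585,775,3),np.uint8);O[:360,:315]=A;O[:,320:770]=B;cv2.imwrite("pics/c7.png",O)
p=current_ee_pos();dd=np.array([np.cos(yaw),np.sin(yaw),0]);tip=p+dd*.1125-[0,0,.008]
for n,o in(("top",(232,215)),("side",(230,220))): print(n,[(pix(n,q)-o)*9+4 for q in (tip,tip-dd*.04,loc(-42,10,.056))])
print(current_eef_rot(),down(yaw),current_ft_torque(),current_finger_gap())
E
```

```text
top [array([164.3920643 , 191.23088747]), array([182.71210627, 327.2734977 ]), array([154.37616886, 116.59300679])]
side [array([212.03430244, 258.1208767 ]), array([301.68639928, 371.0656493 ]), array([164.22003832, 197.79850549])]
[ 3.13467359e+00  2.08239383e-01 -1.91440131e-05] [3.13468576e+00 2.08205599e-01 1.27489160e-17] [0.05745329 0.03471921 0.0088409 ] 0.022182148650125185
```

View pics/c7.png

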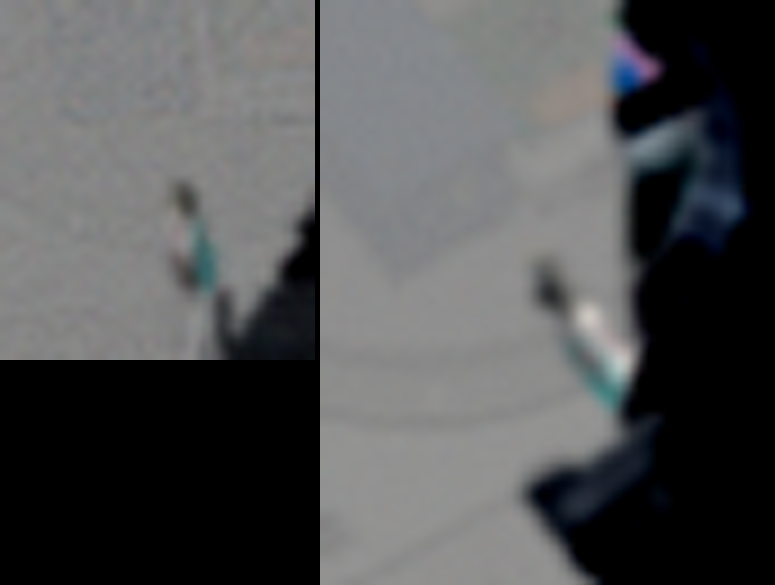

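In the difference picture the tip is at (183,185) on the top side and (221,263) on the side view. I'll solve for the tip-to-hole correction from the pixel residuals in each camera.

```bash
python3 - <<'E'
from h import *
d=np.array([np.cos(yaw),np.sin(yaw),0]);n=np.array([-d[1],d[0],0]);z=np.array([0,0,1.])
tip=current_ee_pos()+d*.1125-.008*z
J={m:np.stack([(pix(m,tip+e*.005)-pix(m,tip-e*.005))/10 for e in(d,n,z)],1) for m in("top","side")} # px/mm
print(J)
rt=np.array([21,-5])/9; rs=np.array([27,10.])/9
for name,A,b in(("all",np.vstack([J["top"],J["side"]]),np.r_[rt,rs]),("no top v",np.vstack([J["top"][:1],J["side"]]),np.r_[rt[0],rs])):
    x=np.linalg.lstsq(A,b,rcond=None)[0];print(name,"tip minus desired (d,n,z) mm",x,"res",A@x-b)
# shank direction/offset with z fixed at 0
A=np.vstack([J["top"],J["side"]])[:,:2];x=np.linalg.lstsq(A,np.r_[rt,rs],rcond=None)[0];print(x,A@x-np.r_[rt,rs])
E
```

```text
{'top': array([[-0.05070134, -0.37741763, -0.02186263],
       [-0.37708531,  0.05230822, -0.01545718]]), 'side': array([[-0.24402525, -0.3792772 , -0.01178349],
       [-0.30763765,  0.20714165, -0.25779336]])}
all tip minus desired (d,n,z) mm [  0.33955277  -6.75687416 -10.0248022 ] res [ 0.41878284  0.22903028 -0.40200396 -0.03087296]
no top v tip minus desired (d,n,z) mm [-3.62338558 -5.44306307 -4.35971802] res [ 0.00000000e+00 -4.44089210e-16 -2.22044605e-16]
[-2.79242024 -5.23746344] [-0.21504288  1.33457381 -0.33212849 -1.33695432]
```

Lateral correction is about +5.5 mm, but height is ambiguous. I'll gauge the tip height by touching the disc (34 mm high) lightly.

```bash
python3 - <<'E'
from h import *
d=np.array([np.cos(yaw),np.sin(yaw),0]);n=np.array([-d[1],d[0],0])
p=current_ee_pos()+n*.0055; p[2]=.064
move_straight(p,.1)
q=p.copy();q[2]=.034
r=move_straight(q,.02,contact_N=1.5);print(r,current_ee_pos(),current_force())
print("tip z rel to TCP", .034+.003-current_ee_pos()[2])
move_straight(p,.1);print(current_finger_gap(),current_time_s())
E
```

```text
True [0.41340745 0.11003925 0.04409968] [1.03693477 0.40199324 2.34054548]
tip z rel to TCP -0.007099684456641775
0.022119129900935484 18.3917
```

The tip height is right: the axis is 7.1 mm below the TCP. I'll insert with contact sensing: an early stop means the blade hit the face, a stop about 30 mm further in means the catch plate.

```bash
python3 - <<'E'
from h import *
d=np.array([np.cos(yaw),np.sin(yaw),0]);n=np.array([-d[1],d[0],0])
p=current_ee_pos()+n*.0003; p[2]=.0633
move_straight(p,.05); p=current_ee_pos()
r=move_straight(p+d*.036,.03,contact_N=2)
print(r,(current_ee_pos()-p)@d*1e3,current_force(),current_time_s())
if r and (current_ee_pos()-p)@d<.03: move_straight(p+d*.01,.05)
def avg(m): return np.mean([get_image(m).astype(float) for _ in range(6)],0).clip(0,255).astype(np.uint8)
a=crop("top",232,205,36,55,10,avg("top"));b=crop("side",230,225,42,55,10,avg("side"))
O=np.zeros((550,790,3),np.uint8);O[:,:360]=a;O[:,370:]=b;cv2.imwrite("pics/c8.png",cv2.convertScaleAbs(O,alpha=1.4,beta=0))
E
```

```text
False 35.930975634675406 [ 0.39154611 -1.20761157 -1.07531099] 19.975
```

No contact after 36 mm, so the blade is in the hole. I'll continue to the catch plate.

```bash
python3 - <<'E'
from h import *
d=np.array([np.cos(yaw),np.sin(yaw),0])
p=current_ee_pos(); f0=current_force()
r=move_straight(p+d*.024,.025,contact_N=2.5)
print(r,(current_ee_pos()-p)@d*1e3,current_force()-f0)
if r:
    c=current_ee_pos()
    for k in range(1,8):
        move_straight(c+d*.001*k,.02); f=current_force()-f0
        print(k,((current_ee_pos()-c)@d*1e3).round(2),f.round(1),current_finger_gap())
        if k>=5 and abs(f@d)<9 or abs(f@d)>14: break
print(current_time_s())
E
```

```text
True 17.517369618402256 [0.9530852  2.02396377 2.16221957]
1 0.31 [-3.8  1.   4. ] 0.022139381984145345
2 0.46 [-5.7  0.7  4.3] 0.022076064763328247
3 0.62 [-7.5  1.   5.9] 0.02202210017335872
4 0.85 [-10.1   1.1   6.1] 0.02232623965526904
5 1.28 [-11.4  -0.4   7. ] 0.02222028973942236
6 1.94 [-12.2  -0.2   7.4] 0.02192800037652228
7 2.56 [-13.   -0.4   8. ] 0.02238404128785124
23.05
```

```bash
python3 - <<'E'
from h import *
d=np.array([np.cos(yaw),np.sin(yaw),0]);n=np.array([-d[1],d[0],0])
p=current_ee_pos();f=current_force();print(p,f)
b=p+d*.0044; 
for k in range(1,8):
    t=b+d*.001*k; t[2]=.0633+min(.0005*k,.0015)
    move_straight(t,.02); f=current_force()
    a=((current_ee_pos()-p)@d*1e3)
    print(k,a.round(2),f.round(1),(f@d).round(1),current_ee_pos()[2].round(4))
    if a>4.5 or f@d<-20: break
print(current_time_s())
E
```

```text
[0.46889274 0.11661331 0.0614854 ] [-13.5191489   -2.88031382   7.44730974]
1 0.88 [-11.9  -1.4   3.7] -12.0 0.0626
2 2.93 [-7.2 -2.8 -0.1] -7.6 0.0631
3 3.58 [-8.5 -2.4 -2.2] -8.8 0.0633
4 4.24 [-8.  -2.9 -1. ] -8.3 0.0633
5 4.89 [-9.9 -1.7 -1.3] -10.1 0.0632
24.3
```

```bash
cat >> h.py <<'E'
def orange(m,box):
    x,y,w,h=box;i=cv2.cvtColor(get_image(m)[y:y+h,x:x+w],cv2.COLOR_BGR2HSV)
    k=cv2.inRange(i,(8,130,110),(25,255,255));g=cv2.inRange(i,(50,90,30),(85,255,255));f=lambda k:(int((k>0).sum()),[round(v.mean(),1) for v in np.nonzero(k)[::-1]] if k.any() else None)
    return f(k),f(g)
E
python3 - <<'E'
from h import *
bg=cv2.imread("pics/c4.png");i=cv2.cvtColor(cv2.resize(bg[:425,:450],(90,85),interpolation=cv2.INTER_AREA),cv2.COLOR_BGR2HSV)
for lo,hi in(((8,130,110),(25,255,255)),((50,90,30),(85,255,255))):
    k=cv2.inRange(i,lo,hi);print("before top",(k>0).sum(),[v.mean() for v in np.nonzero(k)[::-1]])
print("now top",orange("top",(207,170,90,85)),"pred px shift 32mm",pix("top",loc(-60,-30,.05))-pix("top",loc(-28,-30,.05)))
E
```

```text
before top 37 [np.float64(56.37837837837838), np.float64(49.648648648648646)]
before top 143 [np.float64(55.15384615384615), np.float64(41.77622377622377)]
now top ((0, None), (123, [np.float64(56.4), np.float64(53.4)])) pred px shift 32mm [ 1.63707736 11.97307225]
```

The green board moved about 11.6 px (31 mm), so the carrier is fully out. I'll withdraw straight back and lay the screwdriver down where it came from.

```bash
python3 - <<'E'
from h import *
d=np.array([np.cos(yaw),np.sin(yaw),0])
p=current_ee_pos(); p[2]=.0633
move_straight(p-d*.060,.08); print(current_force(),current_time_s())
q=current_ee_pos();q[2]=.19;move_straight(q,.2)
g=np.array([.449,-.2513,.020])
move_to(g+[0,0,.15],down(.013)); move_straight(g+[0,0,.03],.15)
print(move_straight(g,.03,contact_N=3),current_ee_pos(),current_finger_gap())
release(); sleep(.3); move_straight(g+[0,0,.2],.2)
print(current_time_s(),current_finger_gap())
t=get_image("top");s=get_image("side")
O=np.zeros((600,800,3),np.uint8)
a=crop("top",207,165,90,95,4,t);b=crop("side",175,130,150,150,2.6,s);c=crop("top",290,160,110,130,1.6,t);e=crop("side",340,170,110,100,3.5,s)
O[:380,:360]=a;O[:390,370:760]=b;O[385:593,:176]=c;O[395:595,370:590]=cv2.resize(e,(220,200));cv2.imwrite("pics/c9.png",O)
E
```

```text
[ 0.25743942 -0.81652596  0.0819578 ] 25.3083
True [ 0.44875976 -0.25113245  0.02055325] 0.02231419604352466
31.4083 0.08568535836582247
```

View pics/c9.png

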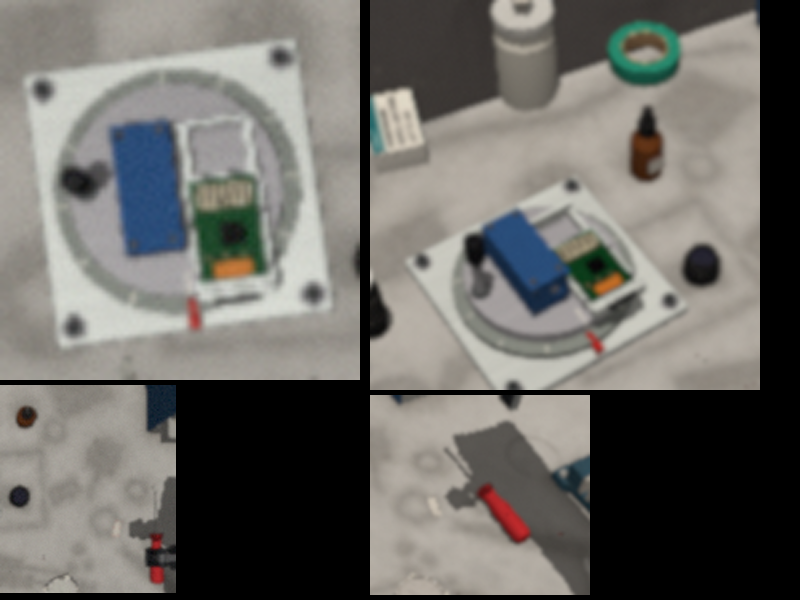

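The final picture shows the carrier fully out and the box and knob unmoved, with the knob at (78,182). The screwdriver is on the bench, and the bottle and loupe are standing untouched.

```bash
python3 -c "
from bench import *
print(current_force()); print(job_done())"
```

```text
[-0.69046388  0.06047715  0.29983711]
the job is handed in; nothing more can be done
None
```

I handed the job in at about 31 s of the 69 s allowed: the turntable is at zero within about 1°, the carrier has sprung out about 31 of 32 mm (measured in the top picture), the screwdriver is back on the bench clear of the turntable, and I never went near the lens, loupe or bottle.

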